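Make up the ball race of a carving turntable

ROBOT

A 7-joint arm with a two-finger parallel gripper is mounted at the origin on the work surface; the furniture and walls round the work are solid. World frame = base frame: x ahead of the robot, y to its left, z up, the work surface at z = 0. Lengths are in m, angles in rad, forces in N, time in s.
With the tool pointing down it reaches from about 0.425 to 0.875 m from the base axis. Payload 4.7 kg.
Tool frame: the origin (TCP) lies between the finger pads; the fingertips stand 11 mm ahead of it and the grasp point (between the pads) lies 8 mm behind it; z points along the fingers, y is the direction in which the jaws open and shut (so a half turn about z gives the same grasp; the last joint's range is limited). The gripper opens to 87 mm and grips with 3 to 60 N. Pads are 19 mm wide; open, the fingers measure 117 mm over their backs; the gripper's body (75 mm by 190 mm) begins 51 mm behind the grasp point.
Start: joints at [-1.234, 0.321, -0.07, 1.45, 0.023, 1.371, -0.057], TCP at [0.206, 0.616, 0.234] pointing down, gripper open.
Joint ranges: [-2.86, 2.86], [-0.3, 2.09], [-1.38, 1.24], [0.06, 2.45], [-1.56, 4.7], [0.09, 2.05], [-2.69, 2.69]. Speed limits (rad/s): [2.57, 2.57, 3.14, 3.14, 3.14, 3.14, 3.14].

INTERFACE

Orientations are given as a rotation vector (axis times angle).
In Python, from bench import ctrl gives the robot as it stands.
- The arm moves only by the tool servo_tool, never from a script. Its argument "series" is a list of rows, each an object with "travel": the shift along the tool's x, y, z in m, a list of three; "angular": the turn, a rotation vector about the tool's x, y, z in rad, a list of three. A call has 1 to 5 rows; each row shifts and turns the commanded pose from where the row before left it, along the tool's axes as they then stand; what a row does not reach is not made up. A row lasts 1/10 s, in which the tool goes at most 50 mm and 8.59 degrees, less where a joint would pass 70% of its speed; a pose out of reach is approached as far as the arm can. A call with a gripper value outside its range is refused whole. "claw" is the finger opening in m, from 0 to 0.087, set as the call begins (left out, the last holds). The fingers move at their own pace and stop on an object; "squeeze" is the grip in N (left out, the last holds). Time passes only in rows, so rows that do not move let the fingers close. It gives the time, the measured TCP pose, the force and the opening at its end, in the units of the state.
- ctrl.get_state(): the state, without advancing time (a new reading comes with each control period).
- ctrl.get_image(name): name is "scene" or "top" or "wrist"; returns the picture (384x512x3 uint8, red, green, blue); there is no depth.
- ctrl.calibration(name): a dict with "fx", "fy", "cx", "cy" (pixels), "rvec" (rotation vector, rad) and "tvec" (3), from world to camera coordinates, as OpenCV has them. Camera axes: x right, y down, z forward; pixel columns grow to the right and rows downward; lengths in m; the calibration is good to about 2 mm. The wrist camera is an equidistant fisheye: a pixel r from the principal point sees the ray r / f radians off the axis. A picture is of the moment at which its call begins: read the wrist's pose just before it. calibration takes no time and is no camera call; for the wrist camera it gives the pose at the moment of the call.
- ctrl.close_job(): hands the job in, once; it reports no verdict.
The state is a dict: "time": time; "joint_positions": joint angles; "qd": joint speeds; "joint_torque": joint torques, N m; "position": TCP position; "tool_rot": TCP orientation; "ft_force": force on the tool from outside, world axes, zero at the start; "torque": the same for the moment, N m; "grip_width": opening from 0.0 (shut) to 1.0 (fully open).
Only numpy, scipy, OpenCV 4.12 (cv2) and the standard library are available. Lean on these libraries where they do the work, as an engineer would, in place of code of your own. Each camera call takes 0.05 s, during which the arm holds its last target.

TASK

Make up the ball race of the round turntable base, which takes one big steel ball in each of its six pockets. One pocket has a small ball by mistake: move it to an empty dimple of the wooden parts tray, then drop big balls from the tray one by one into the open pockets until all six hold a big ball. Both small balls must end in dimples of the tray, and the mug and the little bottle must stay standing where they are.

Things in the scene. Friction and masses are not known exactly. Their poses are not given: they have to be found in the camera images.
- turntable: round plywood turntable base, 160 mm across, 12 mm thick, fixed, at any yaw, left or right of the mug. Origin at the middle of its underside. Six dark steel seat rings stand on it, evenly spaced on a circle of 58 mm radius; the bore of each is a pocket for one ball. At the start three pockets hold big balls, one a small ball, two are empty
- pivot (a point): top of the fixed pivot bolt at the centre of the turntable, 52 mm above the work surface; bolt 10 mm across, its nut and washer up to 24 mm across at its foot
- pocket0 (a point): pocket 0 of the turntable: the point where the centre of a big ball lies when it is seated there (26 mm above the work surface, 14 mm above the pocket's plywood floor). Its ring is 33 mm outside, 23 mm in the bore and 5 mm high (rim 17 mm above the work surface). The centre of a small ball in the pocket lies 4 mm lower
- pocket1 (a point): pocket 1 of the turntable: the point where the centre of a big ball lies when it is seated there (26 mm above the work surface, 14 mm above the pocket's plywood floor). Its ring is 33 mm outside, 23 mm in the bore and 5 mm high (rim 17 mm above the work surface). The centre of a small ball in the pocket lies 4 mm lower
- pocket2 (a point): pocket 2 of the turntable: the point where the centre of a big ball lies when it is seated there (26 mm above the work surface, 14 mm above the pocket's plywood floor). Its ring is 33 mm outside, 23 mm in the bore and 5 mm high (rim 17 mm above the work surface). The centre of a small ball in the pocket lies 4 mm lower
- pocket3 (a point): pocket 3 of the turntable: the point where the centre of a big ball lies when it is seated there (26 mm above the work surface, 14 mm above the pocket's plywood floor). Its ring is 33 mm outside, 23 mm in the bore and 5 mm high (rim 17 mm above the work surface). The centre of a small ball in the pocket lies 4 mm lower
- pocket4 (a point): pocket 4 of the turntable: the point where the centre of a big ball lies when it is seated there (26 mm above the work surface, 14 mm above the pocket's plywood floor). Its ring is 33 mm outside, 23 mm in the bore and 5 mm high (rim 17 mm above the work surface). The centre of a small ball in the pocket lies 4 mm lower
- pocket5 (a point): pocket 5 of the turntable: the point where the centre of a big ball lies when it is seated there (26 mm above the work surface, 14 mm above the pocket's plywood floor). Its ring is 33 mm outside, 23 mm in the bore and 5 mm high (rim 17 mm above the work surface). The centre of a small ball in the pocket lies 4 mm lower
- tray: plain wooden parts tray, 92 mm (its x) by 142 mm (its y) by 12 mm high, fixed. Origin at the middle of its underside. Six round dimples of about 23 mm, 5 mm deep (floor 7 mm above the work surface), at x = -25 and +25 mm and y = -50, 0 and +50 mm in its frame. At the start three hold big balls, one a small ball, two are empty
- big_a_center (a point): centre of a big steel ball, 28 mm across; one of six alike; starts in a turntable pocket, which one varies. Loose, 25 to 120 g, rolls if put down on a flat place
- big_b_center (a point): centre of a big steel ball, 28 mm across; one of six alike; starts in a turntable pocket, which one varies. Loose, 25 to 120 g, rolls if put down on a flat place
- big_c_center (a point): centre of a big steel ball, 28 mm across; one of six alike; starts in a turntable pocket, which one varies. Loose, 25 to 120 g, rolls if put down on a flat place
- big_d_center (a point): centre of a big steel ball, 28 mm across; one of six alike; starts in a tray dimple, which one varies. Loose, 25 to 120 g, rolls if put down on a flat place
- big_e_center (a point): centre of a big steel ball, 28 mm across; one of six alike; starts in a tray dimple, which one varies. Loose, 25 to 120 g, rolls if put down on a flat place
- big_f_center (a point): centre of a big steel ball, 28 mm across; one of six alike; starts in a tray dimple, which one varies. Loose, 25 to 120 g, rolls if put down on a flat place
- small_a_center (a point): centre of a small steel ball, 20 mm across; one of two alike; starts in a turntable pocket, which one varies. Loose, 25 to 120 g, rolls if put down on a flat place
- small_b_center (a point): centre of a small steel ball, 20 mm across; one of two alike; starts in a tray dimple, which one varies. Loose, 25 to 120 g, rolls if put down on a flat place
- mug: mug standing between turntable and tray: 81 mm across, 101 mm high, with a handle (30 mm wide at most, up to 94 mm high) that points roughly toward the robot, along its own -y. Origin on the work surface, 16 mm from the middle of the round body toward the handle; the handle ends 57 mm from the origin. Loose bystander
- mug_axis (a point): middle of the foot of the mug's round body
- tint_bottle: small capped bottle, 24 mm across, 49 mm high, between turntable and tray, nearer to the robot. Origin at the middle of its underside. Loose bystander

How it is judged:
By the outcome, as a careful person would: the job done as asked, in the order asked, and still so for the second after the job is handed in, with the robot touching nothing.
It also fails if it takes over 72 s, if anything falls off the work surface, if the arm or the gripper's body presses on something with over 40 N, if the wrist force passes 120 N, or if a joint passes its speed limit or range.

## Working session

There is one attempt and no reset: what is moved stays moved. The work goes in short steps, Python scripts to look and compute and a tool call to move; the robot and the scene stay as the last step left them, time stands still between calls to the robot, and variables do not carry over. Pictures are saved under pics/ and viewed, and the job is handed in when it is done.

Besides the shell and the picture viewer there is one more tool, called after "Call:" as name(argument=value, ...) on one line, values as JSON. servo_tool: Moves the arm, as the interface text tells. Its arguments: {"type":"object","properties":{"series":{"type":"array","items":{"type":"object","properties":{"travel":{"type":"array","items":{"type":"number"}},"angular":{"type":"array","items":{"type":"number"}}}}},"claw":{"type":"number"},"squeeze":{"type":"number"}},"required":["series"]}

```bash
ls; mkdir -p pics; python3 - <<'E'
from bench import ctrl
import cv2
for n in ("scene","top","wrist"):
    im=ctrl.get_image(n); cv2.imwrite(f"pics/{n}0.png",im[:,:,::-1]); print(n,ctrl.calibration(n))
print(ctrl.get_state())
E
```

```text
pics
scene {'fx': 363.71595244469455, 'fy': 363.71595244469455, 'cx': 258.6848301406097, 'cy': 186.19738504296345, 'rvec': array([ 2.04037905, -0.45623344,  0.29695444]), 'tvec': array([-0.4838668 ,  0.08910117,  0.81893081])}
top {'fx': 420.3422027760059, 'fy': 420.3422027760059, 'cx': 253.80278962940434, 'cy': 191.80162385060805, 'rvec': array([ 2.21712014, -2.17930396,  0.13656251]), 'tvec': array([-0.16040785,  0.47353605,  0.88093243])}
wrist {'fx': 297.3186396354542, 'fy': 297.3186396354542, 'cx': 257.39614641650775, 'cy': 189.8930780174087, 'rvec': array([-2.35418699, -1.69628529, -0.23895587]), 'tvec': array([-0.64906065, -0.03423584,  0.39064254])}
{'time': 0.15, 'joint_positions': array([-1.23390209,  0.3216119 , -0.07010109,  1.45141795,  0.02262746,
        1.37081022, -0.05690987]), 'qd': array([ 0.00023469, -0.00233209,  0.00082387, -0.00424245,  0.00038906,
        0.00093029,  0.00189479]), 'joint_torque': array([-2.48021443e-04, -4.91801977e+01, -4.04804321e-01, -3.12872815e+01,
       -6.40437123e-02,  4.06632212e-02,  1.21346602e-04]), 'position': array([0.20610257, 0.61602002, 0.23272777]), 'tool_rot': array([-5.04769493e-01, -3.10064857e+00,  2.28622662e-03]), 'ft_force': array([-0.84474979,  0.31434439,  0.57720141]), 'torque': array([ 0.05294767,  0.03660181, -0.02883226]), 'grip_width': 0.9996583830792658}
```

View pics/top0.png

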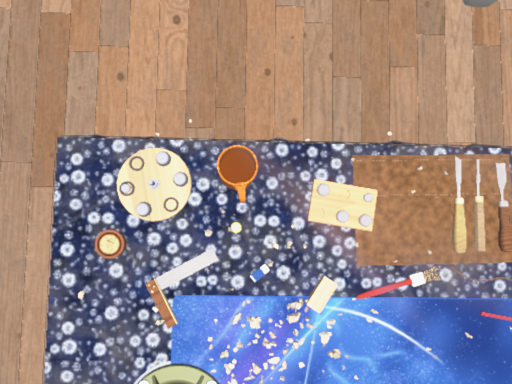

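View pics/scene0.png

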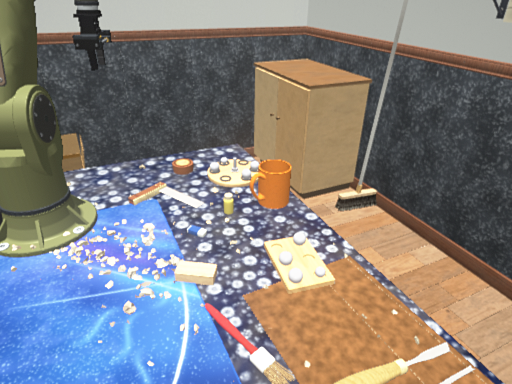

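View pics/wrist0.png

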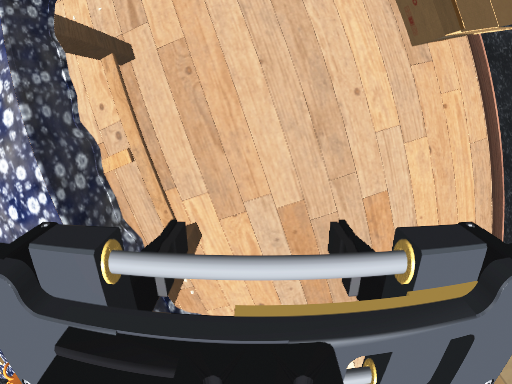

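```bash
cat > h.py <<'E'
import numpy as np, cv2
from scipy.spatial.transform import Rotation as R
from bench import ctrl
def ray(c,uv,fish=False):
    uv=np.atleast_2d(np.asarray(uv,float))
    x=(uv[:,0]-c['cx'])/c['fx']; y=(uv[:,1]-c['cy'])/c['fy']
    if fish:
        r=np.hypot(x,y)+1e-12; d=np.c_[x/r*np.sin(r),y/r*np.sin(r),np.cos(r)]
    else: d=np.c_[x,y,np.ones(len(x))]
    M=R.from_rotvec(c['rvec']).as_matrix(); o=-M.T@c['tvec']
    return o,d@M
def plane(c,uv,z,fish=False):
    o,d=ray(c,uv,fish); return o+d*((z-o[2])/d[:,2])[:,None]
def proj(c,P,fish=False):
    P=np.atleast_2d(P); M=R.from_rotvec(c['rvec']).as_matrix(); q=P@M.T+c['tvec']
    if fish:
        rho=np.hypot(q[:,0],q[:,1]); th=np.arctan2(rho,q[:,2]); s=th/(rho+1e-12)
        return np.c_[c['cx']+c['fx']*q[:,0]*s,c['cy']+c['fy']*q[:,1]*s]
    return np.c_[c['cx']+c['fx']*q[:,0]/q[:,2],c['cy']+c['fy']*q[:,1]/q[:,2]]
E
python3 - <<'E'
import cv2
im=cv2.imread('pics/top0.png')
cv2.imwrite('pics/zt.png',cv2.resize(im[140:260,100:270],None,fx=4.6,fy=4.6,interpolation=cv2.INTER_CUBIC))
cv2.imwrite('pics/zr.png',cv2.resize(im[170:240,295:390],None,fx=7,fy=7,interpolation=cv2.INTER_CUBIC))
from h import *
c=ctrl.calibration('top')
o,d=ray(c,[256,192]);print(o,d)
for uv,z in (([154,185],.012),([238,165],.101),([343,206],.012),([153,184],.052)): print(uv,plane(c,uv,z))
E
```

```text
[ 0.4008922  -0.11584007  0.92297104] [[ 0.08295361 -0.04549939 -0.99552803]]
[154, 185] [[0.48778775 0.06307067 0.012     ]]
[238, 165] [[ 0.52211052 -0.11708915  0.101     ]]
[343, 206] [[ 0.44964842 -0.34863151  0.012     ]]
[153, 184] [[0.48600441 0.05733177 0.052     ]]
```

View pics/zt.png

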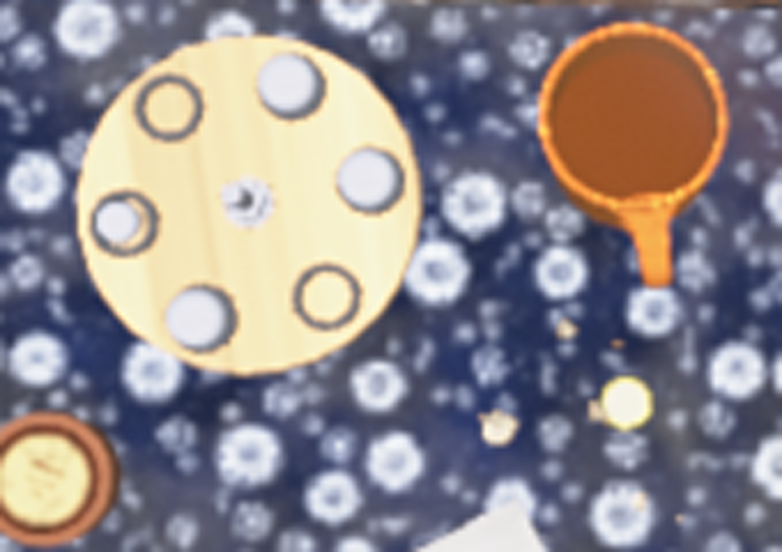

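View pics/zr.png

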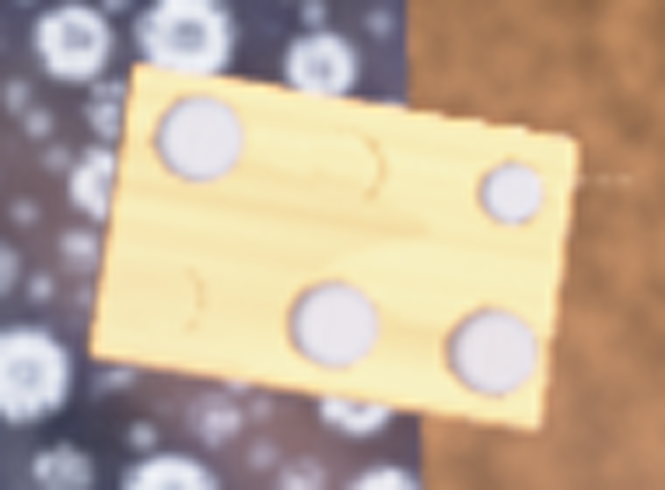

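The top view shows the turntable with pockets (zoom px): empty (168,107) and (327,296), the small ball at (122,222), and big balls at (290,85), (370,180) and (200,318). In the tray, the big balls are at (200,138), (334,324) and (493,351), the small one is at (512,192), and the empty dimples are near (355,165) and (178,300).

```bash
cat > m.py <<'E'
from h import *
im=cv2.imread('pics/top0.png'); hsv=cv2.cvtColor(im,cv2.COLOR_BGR2HSV); c=ctrl.calibration('top')
m=cv2.inRange(hsv,(12,35,170),(35,160,255))
def big(x0,y0,x1,y1):
    k=np.zeros_like(m);k[y0:y1,x0:x1]=m[y0:y1,x0:x1]
    cs,_=cv2.findContours(k,cv2.RETR_EXTERNAL,cv2.CHAIN_APPROX_NONE)
    return max(cs,key=cv2.contourArea)
t=cv2.convexHull(big(100,140,205,230)); P=plane(c,t[:,0],.012)
# circle LSQ
A=np.c_[2*P[:,:2],np.ones(len(P))]; s=np.linalg.lstsq(A,(P[:,:2]**2).sum(1),rcond=None)[0]
print('disc',s[:2],np.sqrt(s[2]+s[0]**2+s[1]**2))
Z=lambda z:[100+(z[0]+.5)/4.6-.5,140+(z[1]+.5)/4.6-.5]
pts=[((168,107),.017,'E'),((327,296),.017,'E'),((291,85),.026,'B'),((370,180),.026,'B'),((200,318),.026,'B'),((121,221),.022,'S'),((124,223),.017,'Sring')]
W=[]
for z,h,n in pts:
    p=plane(c,Z(z),h)[0]; W.append(p); d=p[:2]-s[:2]; print(n,p.round(4),np.hypot(*d).round(4),np.degrees(np.arctan2(d[1],d[0])).round(1))
print('pair centre',(W[0]+W[1])/2,(W[2]+W[4])/2, 'pivot',plane(c,Z((245,200)),.052))
q=big(300,170,385,240); P=plane(c,q[:,0],.012)[:,:2]
r=cv2.minAreaRect((P*1000).astype(np.float32)); print('tray',r)
T=lambda z:[295+(z[0]+.5)/7-.5,170+(z[1]+.5)/7-.5]
for z,h in (((200,138),.021),((334,324),.021),((493,351),.021),((512,192),.017)): print(plane(c,T(z),h).round(4))
a=np.radians(r[2]); 
print('mug',plane(c,Z((633,118)),.101),'handle end',plane(c,Z((656,285)),.09),'bottle',plane(c,Z((626,402)),.049))
E
python3 m.py
```

```text
disc [0.49043779 0.06345796] 0.07975615769097671
E [0.5344 0.1019 0.017 ] 0.0584 41.1
E [0.4472 0.0252 0.017 ] 0.0577 -138.5
B [0.5446 0.0436 0.026 ] 0.0577 -20.2
B [0.5009 0.0058 0.026 ] 0.0587 -79.7
B [0.4356 0.0814 0.026 ] 0.0577 161.9
S [0.48   0.1201 0.022 ] 0.0576 100.4
Sring [0.4795 0.12   0.017 ] 0.0576 100.9
pair centre [0.49080851 0.06354541 0.017     ] [0.49012072 0.06247871 0.026     ] pivot [[0.48789191 0.05766498 0.052     ]]
tray ((454.6880798339844, -355.7715148925781), (167.83694458007812, 152.5169677734375), 89.39867401123047)
[[ 0.4847 -0.3029  0.021 ]]
[[ 0.4278 -0.3447  0.021 ]]
[[ 0.4203 -0.3944  0.021 ]]
[[ 0.47  -0.402  0.017]]
mug [[ 0.5215586 -0.1155577  0.101    ]] handle end [[ 0.45074223 -0.12682558  0.09      ]] bottle [[ 0.40023176 -0.11480811  0.049     ]]
```

```bash
cat >> h.py <<'E'
yaw=np.radians(40.8); C=np.array([.4904,.0633])
pk=lambda k: C+.058*np.array([np.cos(yaw+k*np.pi/3),np.sin(yaw+k*np.pi/3)])
# tray fit
_q=np.array([[.4847,-.3029],[.4278,-.3447],[.4203,-.3944],[.470,-.402]]); _l=np.array([[25,50],[-25,0],[-25,-50],[25,-50]])/1000
_a=_l-_l.mean(0);_b=_q-_q.mean(0); th=np.arctan2((_a[:,0]*_b[:,1]-_a[:,1]*_b[:,0]).sum(),(_a*_b).sum())
Rt=np.array([[np.cos(th),-np.sin(th)],[np.sin(th),np.cos(th)]]); T0=_q.mean(0)-Rt@_l.mean(0)
dm=lambda x,y: T0+Rt@np.array([x,y])
def st():
    s=ctrl.get_state(); M=R.from_rotvec(s['tool_rot']).as_matrix(); return s,M
def goto(x,y,z,jaw=None):
    s,M=st(); p=s['position']; print('t',s['time'],'p',p.round(4),'F',s['ft_force'].round(1),'grip',round(s['grip_width']*87,1))
    j=np.degrees(np.arctan2(M[1,1],M[0,1])); print('jaw',j.round(2),'zaxis',M[:,2].round(3))
    d=np.array([x,y,z])-p; print('world d',d.round(4),'tool d(now)',(M.T@d).round(4))
    if jaw is not None:
        # turn about tool z (pointing down): jaw decreases with + tool z
        dj=(jaw-j+180)%360-180; print('tool z turn',np.radians(-dj).round(4)); k=np.radians(jaw)
        y_=np.array([np.cos(k),np.sin(k),0]); z_=np.array([0,0,-1.]); x_=np.cross(y_,z_); print('tool d after turn',(np.c_[x_,y_,z_].T@d).round(4))
E
python3 - <<'E'
from h import *
print(T0,np.degrees(th)); print([pk(k).round(4) for k in range(6)])
for l,q in zip(_l,_q): print(dm(*l)-q)
print('dimples',{(x,y):dm(x/1000,y/1000).round(4) for x in(-25,25) for y in (-50,0,50)})
goto(*pk(1),.15,128.5); goto(*pk(1),.15,-51.5)
E
```

```text
[ 0.45256271 -0.34863957] -8.569967979287023
[array([0.5343, 0.1012]), array([0.4795, 0.1203]), array([0.4356, 0.0824]), array([0.4465, 0.0254]), array([0.5013, 0.0063]), array([0.5452, 0.0442])]Traceback (most recent call last):
  File "<stdin>", line 3, in <module>
NameError: name '_l' is not defined
```

```bash
python3 - <<'E'
from h import *
import h
for l,q in zip(h._l,h._q): print(dm(*l)-q)
print('dimples',{(x,y):dm(x/1000,y/1000).round(4) for x in(-25,25) for y in (-50,0,50)})
goto(*pk(1),.15,128.5); goto(*pk(1),.15,-51.5)
E
```

```text
[ 3.44318023e-05 -2.32623859e-05]
[ 4.18476011e-05 -2.14140716e-04]
[9.09946655e-05 4.41280187e-05]
[-0.00016727  0.00019328]
dimples {(-25, -50): array([ 0.4204, -0.3944]), (-25, 0): array([ 0.4278, -0.3449]), (-25, 50): array([ 0.4353, -0.2955]), (25, -50): array([ 0.4698, -0.4018]), (25, 0): array([ 0.4773, -0.3524]), (25, 50): array([ 0.4847, -0.3029])}
t 0.15 p [0.2061 0.616  0.2327] F [-0.8  0.3  0.6] grip 87.0
jaw 71.51 zaxis [-0.    -0.001 -1.   ]
world d [ 0.2734 -0.4957 -0.0827] tool d(now) [-0.4165 -0.3833  0.0833]
tool z turn -0.9947
tool d after turn [ 0.0946 -0.5582  0.0827]
t 0.15 p [0.2061 0.616  0.2327] F [-0.8  0.3  0.6] grip 87.0
jaw 71.51 zaxis [-0.    -0.001 -1.   ]
world d [ 0.2734 -0.4957 -0.0827] tool d(now) [-0.4165 -0.3833  0.0833]
tool z turn 2.1469
tool d after turn [-0.0946  0.5582  0.0827]
```

```bash
cat >> h.py <<'E'
def rows(x,y,z,turn,n):
    s,M=st(); d=(np.array([x,y,z])-s['position'])/n; Rr=R.from_matrix(M)
    for i in range(n):
        print((Rr.as_matrix().T@d).round(3), round(turn/n,3)); Rr=Rr*R.from_rotvec([0,0,turn/n])
E
python3 -c "
from h import *
rows(.4795,.1203,.15,2.147,15)"
```

```text
[-0.028 -0.026  0.006] 0.143
[-0.031 -0.021  0.006] 0.143
[-0.034 -0.017  0.006] 0.143
[-0.036 -0.012  0.006] 0.143
[-0.037 -0.006  0.006] 0.143
[-0.038 -0.001  0.006] 0.143
[-0.037  0.004  0.006] 0.143
[-0.036  0.01   0.006] 0.143
[-0.035  0.015  0.006] 0.143
[-0.032  0.02   0.006] 0.143
[-0.029  0.024  0.006] 0.143
[-0.025  0.028  0.006] 0.143
[-0.021  0.031  0.006] 0.143
[-0.017  0.034  0.006] 0.143
[-0.012  0.036  0.006] 0.143
```

Call:
servo_tool(series=[{"travel": [-0.028,-0.026,0.006],"angular": [0,0,0.143]},{"travel": [-0.031,-0.021,0.006],"angular": [0,0,0.143]},{"travel": [-0.034,-0.017,0.006],"angular": [0,0,0.143]},{"travel": [-0.036,-0.012,0.006],"angular": [0,0,0.143]},{"travel": [-0.037,-0.006,0.006],"angular": [0,0,0.143]}], claw=0.05, squeeze=12)

```text
time: 0.65
position: [0.298, 0.4492, 0.2031]
tool_rot: [-1.566, -2.723, 0.001]
ft_force: [0.8, -0.1, 0.2]
grip_width: 0.637
```

Call:
servo_tool(series=[{"travel": [-0.038,-0.001,0.006],"angular": [0,0,0.143]},{"travel": [-0.037,0.004,0.006],"angular": [0,0,0.143]},{"travel": [-0.036,0.01,0.006],"angular": [0,0,0.143]},{"travel": [-0.035,0.015,0.006],"angular": [0,0,0.143]},{"travel": [-0.032,0.02,0.006],"angular": [0,0,0.143]}])

```text
time: 1.15
position: [0.3899, 0.2849, 0.1733]
tool_rot: [-2.42, -2.003, -0.0]
ft_force: [-0.3, -0.4, 0.1]
grip_width: 0.577
```

Call:
servo_tool(series=[{"travel": [-0.029,0.024,0.006],"angular": [0,0,0.143]},{"travel": [-0.025,0.028,0.006],"angular": [0,0,0.143]},{"travel": [-0.021,0.031,0.006],"angular": [0,0,0.143]},{"travel": [-0.017,0.034,0.006],"angular": [0,0,0.143]},{"travel": [-0.012,0.036,0.006],"angular": [0,0,0.143]}])

```text
time: 1.65
position: [0.4812, 0.12, 0.1433]
tool_rot: [-2.968, -1.03, -0.0]
ft_force: [1.0, 0.4, -0.6]
grip_width: 0.577
```

```bash
python3 -c "
from h import *
goto(*pk(1),.1,-51.5)
c=ctrl.calibration('wrist'); im=ctrl.get_image('wrist'); cv2.imwrite('pics/w1.png',im[:,:,::-1])
print(proj(c,np.r_[pk(1),.017],True),proj(c,np.r_[pk(0),.017],True))
goto(*pk(1),.1,-51.5)
"
```

```text
t 1.65 p [0.4812 0.12   0.1433] F [ 1.   0.4 -0.6] grip 50.2
jaw -51.72 zaxis [ 0.  0. -1.]
world d [-0.0016  0.0003 -0.0433] tool d(now) [-0.0011 -0.0012  0.0433]
tool z turn -0.0039
tool d after turn [-0.0011 -0.0012  0.0433]
[[255.956361   186.99052825]] [[307.33509235 155.48622355]]
t 1.7 p [0.4837 0.1125 0.1427] F [ 1.6 -5.2 -0.1] grip 50.2
jaw -52.51 zaxis [ 0.002 -0.004 -1.   ]
world d [-0.0041  0.0077 -0.0427] tool d(now) [ 0.0015 -0.0088  0.0427]
tool z turn -0.0176
tool d after turn [ 0.0016 -0.0086  0.0427]
```

View pics/w1.png

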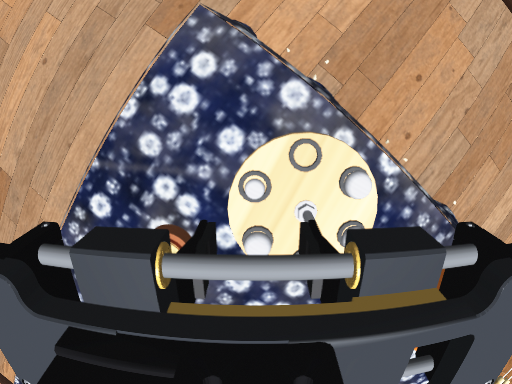

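The wrist view shows the small ball in its ring at (256,186), the empty pocket 0 at (305,154) and a big ball at (356,183). These agree with my projections to about 2 px. I'll settle the arm and refine.

Call:
servo_tool(series=[{"travel": [0,0,0],"angular": [0,0,0]},{"travel": [0,0,0],"angular": [0,0,0]}])

```text
time: 1.9
position: [0.4803, 0.1219, 0.1434]
tool_rot: [-2.964, -1.04, 0.001]
ft_force: [-0.4, 0.3, 0.4]
grip_width: 0.579
```

```bash
cat > ref.py <<'E'
from h import *
c=ctrl.calibration('wrist'); im=ctrl.get_image('wrist')[:,:,::-1].copy(); cv2.imwrite('pics/w2.png',im)
hsv=cv2.cvtColor(im,cv2.COLOR_BGR2HSV)
m=cv2.inRange(hsv,(12,35,150),(35,160,255)); m[232:]=0; m[:125]=0
# rays of the visible disc edge -> circle on z=.012, keep edge points above finger area
cs,_=cv2.findContours(m,cv2.RETR_EXTERNAL,cv2.CHAIN_APPROX_NONE); q=cv2.convexHull(max(cs,key=cv2.contourArea))[:,0]; q=q[q[:,1]<212]
P=plane(c,q,.012,True)[:,:2]
from scipy.optimize import least_squares
f=least_squares(lambda v:np.hypot(*(P-v).T)-.08,C,loss='soft_l1',f_scale=.001); print('disc',f.x,np.abs(f.fun).max())
g=cv2.cvtColor(im,cv2.COLOR_BGR2GRAY)
cv2.imwrite('pics/z2.png',cv2.resize(im[125:265,220:400],None,fx=4.4,fy=4.4,interpolation=cv2.INTER_CUBIC))
print('proj',[(k,((proj(c,np.r_[pk(k),.017],True)[0]-[220,125])*4.4+1.7).round()) for k in (0,1,2,5)], 'piv',((proj(c,np.r_[C,.052],True)[0]-[220,125])*4.4+1.7))
goto(*pk(1),.1,-51.5)
np.save('c2.npy',c,allow_pickle=True)
E
python3 ref.py
```

```text
disc [0.65206612 0.0074921 ] 0.04154056971156814
proj [(0, array([396., 140.])), (1, array([169., 277.])), (2, array([178., 514.])), (5, array([609., 261.]))] piv [420.88160109 451.5194649 ]
t 1.95 p [0.4803 0.1225 0.1435] F [ 0.2  1.  -0.3] grip 50.0
jaw -51.26 zaxis [-0.     0.001 -1.   ]
world d [-0.0007 -0.0023 -0.0435] tool d(now) [-0.002   0.0013  0.0435]
tool z turn 0.0041
tool d after turn [-0.002   0.0013  0.0435]
```

View pics/z2.png

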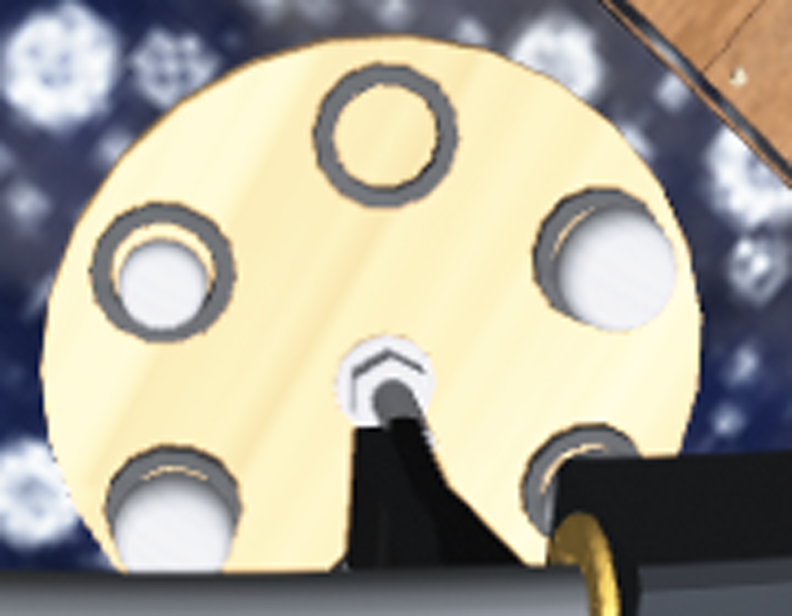

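```bash
python3 - <<'E'
from h import *
c=np.load('c2.npy',allow_pickle=True).item()
Z=[(0,(386,136)),(1,(163,272)),(2,(174,511)),(5,(597,256))]
D=[]
for k,z in Z:
    p=plane(c,[(z[0]-1.7)/4.4+220,(z[1]-1.7)/4.4+125],.017,True)[0,:2]; D.append(p-pk(k)); print(k,p.round(4),(p-pk(k)).round(4))
print(np.mean(D,0))
p=plane(c,[(163-1.7)/4.4+220,(285-1.7)/4.4+125],.022,True)[0];print('small ball',p)
E
```

```text
0 [0.5335 0.1034] [-0.0008  0.0022]
1 [0.4795 0.122 ] [-0.      0.0017]
2 [0.4357 0.0837] [0.0001 0.0013]
5 [0.5442 0.0474] [-0.001   0.0032]
[-0.00040329  0.00211904]
small ball [0.47833164 0.12101996 0.022     ]
```

```bash
sed -i 's/C=np.array(\[.4904,.0633\])/C=np.array([.4901,.0646])/' h.py; python3 -c "
from h import *
s,M=st();print(M.round(4))
goto(*pk(1),.029)"
```

```text
[[ 7.800e-01  6.258e-01 -4.000e-04]
 [ 6.258e-01 -7.800e-01  5.000e-04]
 [ 0.000e+00 -7.000e-04 -1.000e+00]]
t 1.95 p [0.4803 0.1225 0.1435] F [ 0.2  1.  -0.3] grip 50.0
jaw -51.26 zaxis [-0.     0.001 -1.   ]
world d [-0.001  -0.001  -0.1145] tool d(now) [-0.0014  0.0002  0.1145]
```

Call:
servo_tool(series=[{"travel": [-0.001,0,0.04],"angular": [0,0,0]},{"travel": [0,0,0.04],"angular": [0,0,0]},{"travel": [0,0,0.02],"angular": [0,0,0]},{"travel": [0,0,0],"angular": [0,0,0]},{"travel": [0,0,0],"angular": [0,0,0]}])

```text
time: 2.45
position: [0.48, 0.1219, 0.044]
tool_rot: [-2.964, -1.042, -0.0]
ft_force: [-0.3, 0.6, -0.3]
grip_width: 0.574
```

```bash
python3 -c "
from h import *
goto(*pk(1),.029)
ims=ctrl.get_image('wrist');cv2.imwrite('pics/w3.png',ims[:,:,::-1])"
```

```text
t 2.45 p [0.48   0.1219 0.044 ] F [-0.3  0.6 -0.3] grip 49.9
jaw -51.27 zaxis [ 0.  0. -1.]
world d [-0.0007 -0.0003 -0.015 ] tool d(now) [-0.0008 -0.0002  0.015 ]
```

View pics/w3.png

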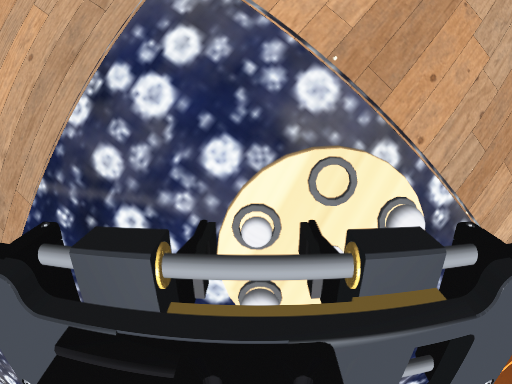

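The ball at (256,232) is centred between the fingertips at about 207 and 306. I'll descend and grip.

Call:
servo_tool(series=[{"travel": [-0.001,0,0.012],"angular": [0,0,0]},{"travel": [0,0,0.003],"angular": [0,0,0]},{"travel": [0,0,0],"angular": [0,0,0]}])

```text
time: 2.8
position: [0.4789, 0.1201, 0.0283]
tool_rot: [-2.965, -1.039, 0.001]
ft_force: [-0.4, 0.6, -0.5]
grip_width: 0.576
```

Call:
servo_tool(series=[{"travel": [0,0,0],"angular": [0,0,0]},{"travel": [0,0,0],"angular": [0,0,0]},{"travel": [0,0,0],"angular": [0,0,0]},{"travel": [0,0,0],"angular": [0,0,0]},{"travel": [0,0,0],"angular": [0,0,0]}], claw=0, squeeze=12)

```text
time: 3.3
position: [0.4793, 0.1202, 0.0287]
tool_rot: [-2.965, -1.038, -0.0]
ft_force: [-0.2, 0.6, -0.6]
grip_width: 0.219
```

```bash
python3 -c "
from h import *
goto(*pk(1),.029)
goto(*dm(-.025,.05),.12)"
```

```text
t 3.3 p [0.4793 0.1202 0.0287] F [-0.2  0.6 -0.6] grip 19.0
jaw -51.4 zaxis [ 0.  0. -1.]
world d [-0.0001  0.0014  0.0003] tool d(now) [ 0.0008 -0.0011 -0.0003]
t 3.3 p [0.4793 0.1202 0.0287] F [-0.2  0.6 -0.6] grip 19.0
jaw -51.4 zaxis [ 0.  0. -1.]
world d [-0.044  -0.4157  0.0913] tool d(now) [-0.2937  0.2974 -0.0914]
```

Call:
servo_tool(series=[{"travel": [0,0,-0.02],"angular": [0,0,0]},{"travel": [0,0,-0.05],"angular": [0,0,0]},{"travel": [0,0,-0.05],"angular": [0,0,0]},{"travel": [0,0,-0.04],"angular": [0,0,0]},{"travel": [0,0,0],"angular": [0,0,0]}])

```text
time: 3.8
position: [0.4829, 0.1212, 0.1948]
tool_rot: [-2.964, -1.038, -0.018]
ft_force: [0.9, 0.2, 0.3]
grip_width: 0.217
```

```bash
python3 -c "
from h import *
ims=ctrl.get_image('wrist');cv2.imwrite('pics/w4.png',ims[:,:,::-1])
goto(*dm(-.025,.05),.15)"
```

```text
t 3.85 p [0.4812 0.1208 0.1917] F [ 0.3 -0.8 -0.2] grip 18.6
jaw -51.39 zaxis [ 0.006  0.003 -1.   ]
world d [-0.0459 -0.4163 -0.0417] tool d(now) [-0.2959  0.2966  0.04  ]
```

View pics/w4.png

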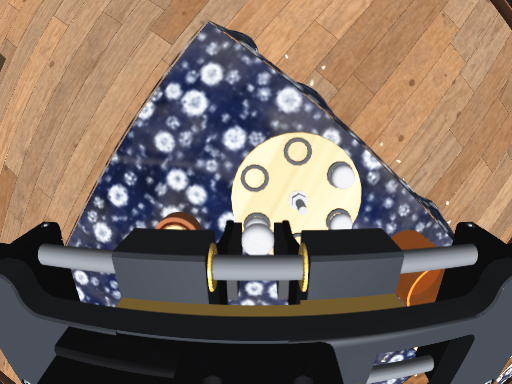

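The ball is held at (258,238) and pocket 1 is empty. I'll move over the mug's handle to the tray.

Call:
servo_tool(series=[{"travel": [-0.02,0.02,0],"angular": [0,0,0]},{"travel": [-0.034,0.034,0],"angular": [0,0,0]},{"travel": [-0.034,0.034,0],"angular": [0,0,0]},{"travel": [-0.034,0.034,0],"angular": [0,0,0]},{"travel": [-0.034,0.034,0],"angular": [0,0,0]}])

```text
time: 4.35
position: [0.4531, -0.1007, 0.1871]
tool_rot: [-2.964, -1.039, 0.003]
ft_force: [1.4, -0.6, -1.1]
grip_width: 0.213
```

Call:
servo_tool(series=[{"travel": [-0.034,0.034,0],"angular": [0,0,0]},{"travel": [-0.034,0.034,0],"angular": [0,0,0]},{"travel": [-0.034,0.034,0],"angular": [0,0,0]},{"travel": [-0.034,0.034,0],"angular": [0,0,0]},{"travel": [-0.004,0.005,0.02],"angular": [0,0,0]}])

```text
time: 4.85
position: [0.4314, -0.3042, 0.1697]
tool_rot: [2.964, 1.023, 0.0]
ft_force: [0.2, 0.1, -0.2]
grip_width: 0.214
```

Call:
servo_tool(series=[{"travel": [0,0,0.02],"angular": [0,0,0]},{"travel": [0,0,0],"angular": [0,0,0]},{"travel": [0,0,0],"angular": [0,0,0]}])

```text
time: 5.15
position: [0.4325, -0.2961, 0.1477]
tool_rot: [-2.964, -1.038, 0.003]
ft_force: [-0.6, 0.2, 0.2]
grip_width: 0.221
```

```bash
python3 -c "
from h import *
c=ctrl.calibration('wrist');np.save('c5.npy',c,allow_pickle=True)
ims=ctrl.get_image('wrist');cv2.imwrite('pics/w5.png',ims[:,:,::-1])
cv2.imwrite('pics/z5.png',cv2.resize(ims[110:260,180:380,::-1],None,fx=4,fy=4,interpolation=cv2.INTER_CUBIC))
for x in (-.025,.025):
  for y in (-.05,0,.05): print(x,y,((proj(c,np.r_[dm(x,y),.021],True)[0]-[180,110])*4+1.5).round(0))
for x in (-.046,.046):
  for y in (-.071,.071): print('corner',((proj(c,np.r_[dm(x,y),.012],True)[0]-[180,110])*4+1.5).round(0))
goto(*dm(-.025,.05),.03)"
```

```text
-0.025 -0.05 [571. 561.]
-0.025 0 [451. 434.]
-0.025 0.05 [316. 293.]
0.025 -0.05 [716. 440.]
0.025 0 [602. 305.]
0.025 0.05 [472. 155.]
corner [551. 638.]
corner [197. 280.]
corner [805. 429.]
corner [474.  28.]
t 5.2 p [ 0.4332 -0.2963  0.1485] F [0.5 0.3 1. ] grip 18.8
jaw -51.36 zaxis [-0.  0. -1.]
world d [ 0.0021  0.0008 -0.1185] tool d(now) [0.0022 0.0007 0.1185]
```

View pics/z5.png

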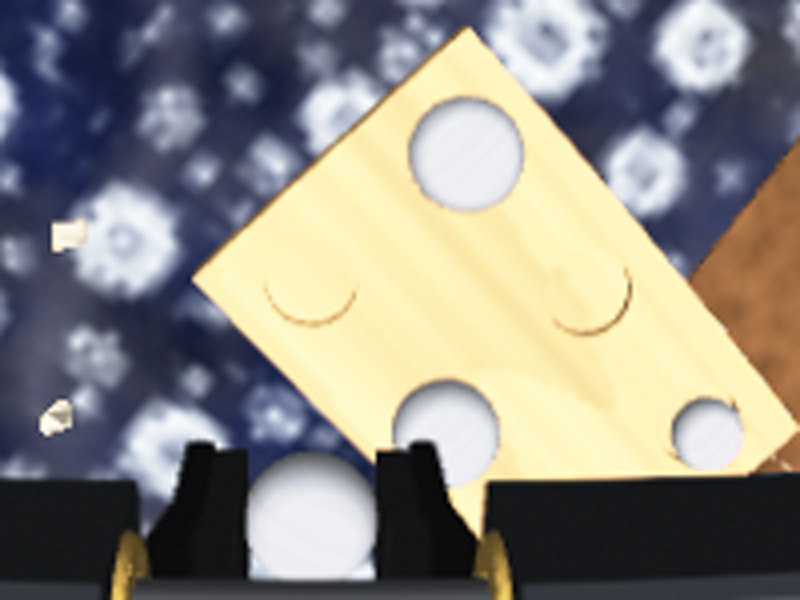

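View pics/w5.png

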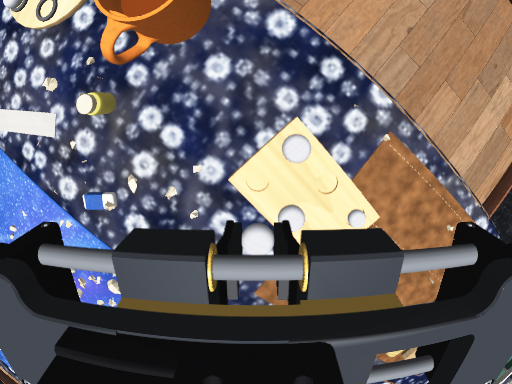

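Call:
servo_tool(series=[{"travel": [0.002,0,0.04],"angular": [0,0,0]},{"travel": [0,0,0.04],"angular": [0,0,0]},{"travel": [0,0,0.02],"angular": [0,0,0]},{"travel": [0,0,0],"angular": [0,0,0]},{"travel": [0,0,0],"angular": [0,0,0]}])

```text
time: 5.7
position: [0.4356, -0.2956, 0.0497]
tool_rot: [2.964, 1.039, 0.001]
ft_force: [0.3, 0.1, -0.2]
grip_width: 0.212
```

```bash
sed -i 's/Rt@_l.mean(0)$/Rt@_l.mean(0)+[-.0003,.0006]/' h.py; python3 -c "
from h import *
goto(*dm(-.025,.05),.0245)"
```

```text
t 5.7 p [ 0.4356 -0.2956  0.0497] F [ 0.3  0.1 -0.2] grip 18.4
jaw -51.36 zaxis [ 0.001 -0.001 -1.   ]
world d [-0.0006  0.0007 -0.0252] tool d(now) [-0.0001 -0.001   0.0252]
```

Call:
servo_tool(series=[{"travel": [0,-0.001,0.015],"angular": [0,0,0]},{"travel": [0,0,0.01],"angular": [0,0,0]},{"travel": [0,0,0],"angular": [0,0,0]},{"travel": [0,0,0],"angular": [0,0,0]},{"travel": [0,0,0],"angular": [0,0,0]}])

```text
time: 6.2
position: [0.4343, -0.2946, 0.0235]
tool_rot: [2.965, 1.038, 0.001]
ft_force: [-0.7, -0.1, 0.5]
grip_width: 0.216
```

Call:
servo_tool(series=[{"travel": [0,0,0],"angular": [0,0,0]},{"travel": [0,0,0],"angular": [0,0,0]},{"travel": [0,0,0],"angular": [0,0,0]},{"travel": [0,0,0],"angular": [0,0,0]},{"travel": [0,0,0],"angular": [0,0,0]}], claw=0.05)

```text
time: 6.7
position: [0.4344, -0.295, 0.0235]
tool_rot: [2.964, 1.038, 0.001]
ft_force: [0.8, 0.7, 0.2]
grip_width: 0.546
```

Call:
servo_tool(series=[{"travel": [0,0,-0.03],"angular": [0,0,0]},{"travel": [0,0,-0.04],"angular": [0,0,0]},{"travel": [0,0,-0.03],"angular": [0,0,0]},{"travel": [0,0,0],"angular": [0,0,0]},{"travel": [0,0,0],"angular": [0,0,0]}])

```text
time: 7.2
position: [0.4347, -0.2947, 0.1239]
tool_rot: [2.964, 1.039, 0.003]
ft_force: [0.2, 1.2, 0.8]
grip_width: 0.576
```

```bash
cat > look.py <<'E'
import sys
from h import *
n=sys.argv[1]
c=ctrl.calibration('wrist');np.save(f'c{n}.npy',c,allow_pickle=True)
ims=ctrl.get_image('wrist');cv2.imwrite(f'pics/w{n}.png',ims[:,:,::-1])
cv2.imwrite(f'pics/z{n}.png',cv2.resize(ims[110:260,180:380,::-1],None,fx=4,fy=4,interpolation=cv2.INTER_CUBIC))
E
python3 look.py 6;python3 -c "
from h import *
goto(*dm(.025,.05),.0245)"
```

```text
t 7.25 p [ 0.434  -0.2943  0.123 ] F [-0.1 -0.4  0.3] grip 49.8
jaw -51.38 zaxis [-0.  0. -1.]
world d [ 0.0505 -0.008  -0.0985] tool d(now) [0.0344 0.0378 0.0984]
```

View pics/z6.png

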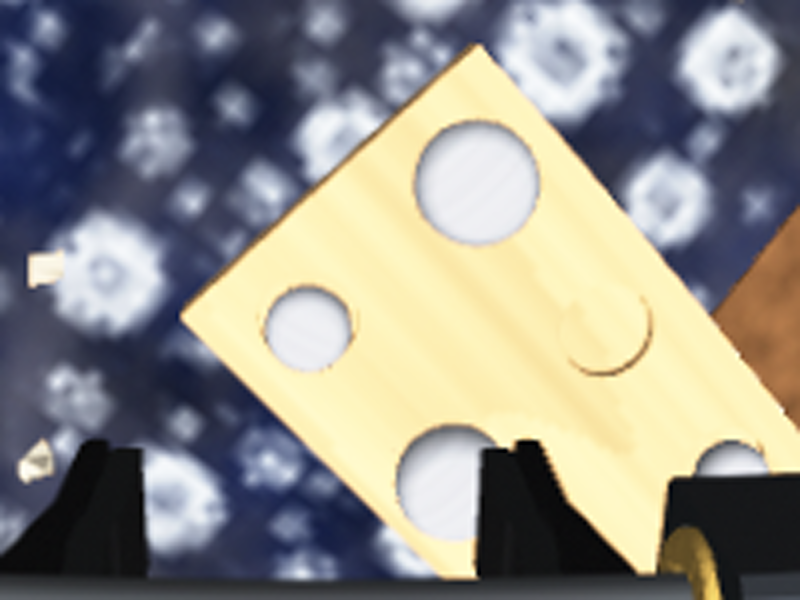

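The small ball sits in the lo-left dimple (308,328). Next is the big ball at hi-left (477,182).

Call:
servo_tool(series=[{"travel": [0.018,0.019,0.01],"angular": [0,0,0]},{"travel": [0.016,0.019,0.03],"angular": [0,0,0]},{"travel": [0,0,0.03],"angular": [0,0,0]},{"travel": [0,0,0],"angular": [0,0,0]},{"travel": [0,0,0],"angular": [0,0,0]}])

```text
time: 7.75
position: [0.4828, -0.3032, 0.0525]
tool_rot: [-2.964, -1.036, 0.005]
ft_force: [0.2, -0.0, 0.7]
grip_width: 0.574
```

```bash
python3 -c "
from h import *
goto(*dm(.025,.05),.0245)"
```

```text
t 7.75 p [ 0.4828 -0.3032  0.0525] F [ 0.2 -0.   0.7] grip 49.9
jaw -51.46 zaxis [-0.004  0.    -1.   ]
world d [ 0.0017  0.0009 -0.028 ] tool d(now) [0.0019 0.0004 0.028 ]
```

Call:
servo_tool(series=[{"travel": [0.002,0,0.015],"angular": [0,0,0]},{"travel": [0,0,0.013],"angular": [0,0,0]},{"travel": [0,0,0],"angular": [0,0,0]},{"travel": [0,0,0],"angular": [0,0,0]}])

```text
time: 8.15
position: [0.4858, -0.3017, 0.0255]
tool_rot: [-2.965, -1.038, 0.0]
ft_force: [-0.8, 0.1, 0.8]
grip_width: 0.575
```

Call:
servo_tool(series=[{"travel": [0,0,0],"angular": [0,0,0]},{"travel": [0,0,0],"angular": [0,0,0]},{"travel": [0,0,0],"angular": [0,0,0]},{"travel": [0,0,0],"angular": [0,0,0]},{"travel": [0,0,0],"angular": [0,0,0]}], claw=0, squeeze=14)

```text
time: 8.65
position: [0.486, -0.3016, 0.0258]
tool_rot: [-2.965, -1.038, -0.0]
ft_force: [-0.6, 0.9, 2.6]
grip_width: 0.305
```

```bash
python3 -c "
from h import *
goto(*pk(1),.19)"
```

```text
t 8.65 p [ 0.486  -0.3016  0.0258] F [-0.6  0.9  2.6] grip 26.5
jaw -51.39 zaxis [ 0.     0.001 -1.   ]
world d [-0.0068  0.4232  0.1642] tool d(now) [ 0.2589 -0.335  -0.164 ]
```

Call:
servo_tool(series=[{"travel": [0,0,-0.02],"angular": [0,0,0]},{"travel": [0,0,-0.05],"angular": [0,0,0]},{"travel": [0,0,-0.05],"angular": [0,0,0]},{"travel": [0,0,-0.044],"angular": [0,0,0]},{"travel": [0,0,0],"angular": [0,0,0]}])

```text
time: 9.15
position: [0.489, -0.3044, 0.1957]
tool_rot: [2.958, 1.036, 0.014]
ft_force: [0.2, -0.5, -0.2]
grip_width: 0.307
```

```bash
python3 look.py 7; python3 -c "
from h import *
goto(*pk(1),.19)"
```

```text
t 9.2 p [ 0.4877 -0.303   0.1924] F [ 0.   0.6 -1. ] grip 26.7
jaw -51.39 zaxis [ 0.006 -0.002 -1.   ]
world d [-0.0084  0.4246 -0.0024] tool d(now) [ 0.2584 -0.337   0.0017]
```

View pics/w7.png

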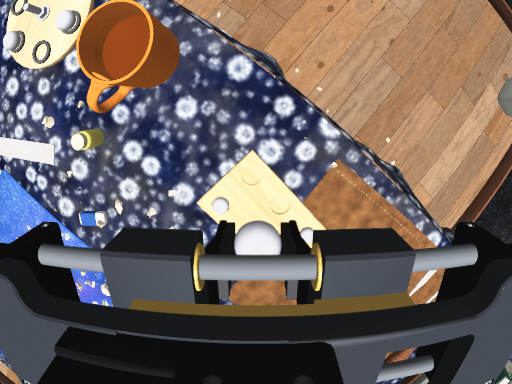

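The big ball is held at (258,240). The small ball is in the tray, and the mug and bottle are standing.

Call:
servo_tool(series=[{"travel": [0.017,-0.022,0],"angular": [0,0,0]},{"travel": [0.03,-0.039,0],"angular": [0,0,0]},{"travel": [0.03,-0.039,0],"angular": [0,0,0]},{"travel": [0.03,-0.039,0],"angular": [0,0,0]},{"travel": [0.03,-0.039,0],"angular": [0,0,0]}])

```text
time: 9.7
position: [0.4804, -0.0749, 0.1878]
tool_rot: [-2.964, -1.039, 0.003]
ft_force: [0.8, 0.4, -1.9]
grip_width: 0.309
```

Call:
servo_tool(series=[{"travel": [0.03,-0.039,0],"angular": [0,0,0]},{"travel": [0.03,-0.039,0],"angular": [0,0,0]},{"travel": [0.03,-0.039,0],"angular": [0,0,0]},{"travel": [0.02,-0.027,0],"angular": [0,0,0]},{"travel": [0.011,-0.014,0.02],"angular": [0,0,0]}])

```text
time: 10.2
position: [0.4778, 0.1263, 0.1694]
tool_rot: [-2.961, -1.046, -0.003]
ft_force: [0.1, -0.1, -0.3]
grip_width: 0.306
```

Call:
servo_tool(series=[{"travel": [0,0,0.03],"angular": [0,0,0]},{"travel": [0,0,0.03],"angular": [0,0,0]},{"travel": [0,0,0],"angular": [0,0,0]},{"travel": [0,0,0],"angular": [0,0,0]}])

```text
time: 10.6
position: [0.477, 0.1212, 0.1086]
tool_rot: [2.964, 1.038, -0.005]
ft_force: [0.7, 0.9, -1.3]
grip_width: 0.308
```

```bash
python3 look.py 8; python3 -c "
from h import *
goto(*pk(1),.031)"
```

```text
t 10.65 p [0.4782 0.1215 0.1099] F [-0.1 -0.5 -0.1] grip 27.0
jaw -51.42 zaxis [ 0. -0. -1.]
world d [ 0.0011  0.0001 -0.0789] tool d(now) [0.0009 0.0006 0.0789]
```

View pics/z8.png

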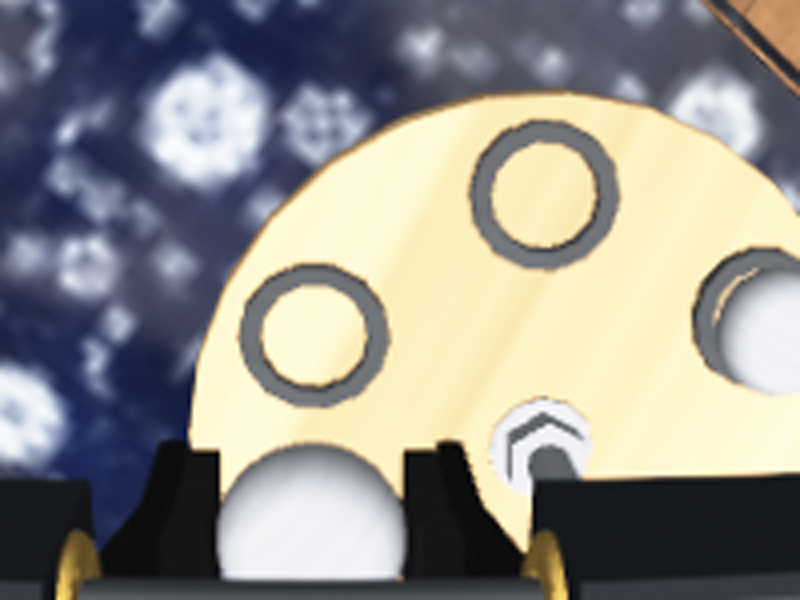

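Call:
servo_tool(series=[{"travel": [0.001,0,0.02],"angular": [0,0,0]},{"travel": [0,0,0.04],"angular": [0,0,0]},{"travel": [0,0,0.012],"angular": [0,0,0]},{"travel": [0,0,0.006],"angular": [0,0,0]},{"travel": [0,0,0],"angular": [0,0,0]}])

```text
time: 11.15
position: [0.4793, 0.1224, 0.0322]
tool_rot: [2.965, 1.038, 0.001]
ft_force: [0.2, 0.2, -0.5]
grip_width: 0.311
```

Call:
servo_tool(series=[{"travel": [0,0,0],"angular": [0,0,0]},{"travel": [0,0,0],"angular": [0,0,0]}])

```text
time: 11.35
position: [0.4799, 0.1228, 0.033]
tool_rot: [-2.964, -1.038, -0.004]
ft_force: [-0.2, -0.2, -1.8]
grip_width: 0.316
```

Call:
servo_tool(series=[{"travel": [0,0,0],"angular": [0,0,0]},{"travel": [0,0,0],"angular": [0,0,0]},{"travel": [0,0,0],"angular": [0,0,0]},{"travel": [0,0,0],"angular": [0,0,0]},{"travel": [0,0,0],"angular": [0,0,0]}], claw=0.05)

```text
time: 11.85
position: [0.4788, 0.1224, 0.0316]
tool_rot: [-2.965, -1.039, -0.0]
ft_force: [-0.0, -0.1, 0.1]
grip_width: 0.565
```

Call:
servo_tool(series=[{"travel": [0,0,-0.03],"angular": [0,0,0]},{"travel": [0,0,-0.05],"angular": [0,0,0]},{"travel": [0,0,-0.05],"angular": [0,0,0]},{"travel": [0,0,-0.03],"angular": [0,0,0]},{"travel": [0,0,0],"angular": [0,0,0]}])

```text
time: 12.35
position: [0.4818, 0.1233, 0.1965]
tool_rot: [-2.963, -1.038, -0.015]
ft_force: [-0.0, 0.7, -1.0]
grip_width: 0.574
```

```bash
python3 look.py 9; python3 -c "
from h import *
goto(*dm(-.025,0),.19)
c=np.load('c8.npy',allow_pickle=True).item()
for k,z in ((1,(314,336)),(0,(545,195))): print(plane(c,[(z[0]-1.5)/4+180,(z[1]-1.5)/4+110],.017,True)[0,:2]-pk(k))"
```

```text
t 12.4 p [0.4802 0.1229 0.1938] F [-0.7 -0.2 -0.6] grip 50.5
jaw -51.39 zaxis [ 0.004  0.003 -1.   ]
world d [-0.0526 -0.4672 -0.0038] tool d(now) [-0.3327  0.3322  0.0022]
[0.00013548 0.00049512]
[-0.00043762  0.0010333 ]
```

View pics/z9.png

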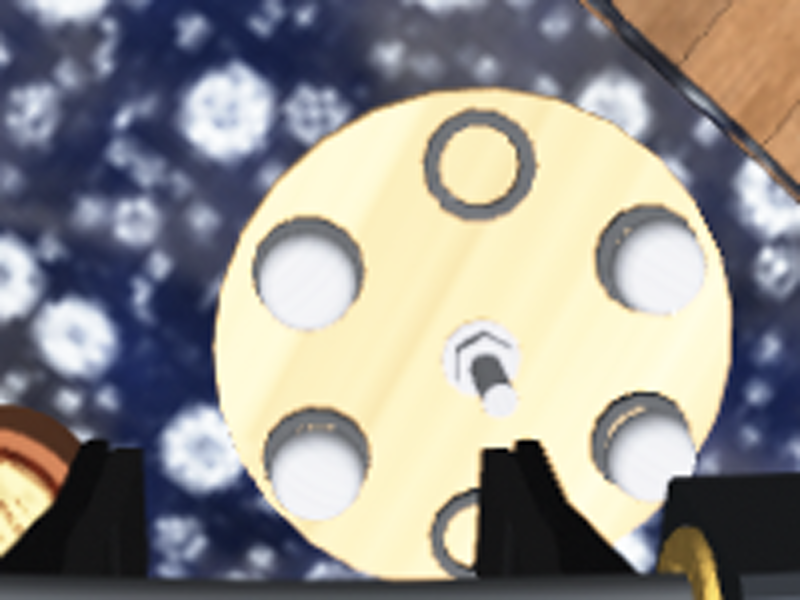

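Pocket 1 now holds a big ball at (308,275). Next is the lo-mid tray ball.

Call:
servo_tool(series=[{"travel": [-0.02,0.02,0],"angular": [0,0,0]},{"travel": [-0.035,0.035,0],"angular": [0,0,0]},{"travel": [-0.035,0.035,0],"angular": [0,0,0]},{"travel": [-0.035,0.035,0],"angular": [0,0,0]},{"travel": [-0.035,0.035,0],"angular": [0,0,0]}])

```text
time: 12.9
position: [0.452, -0.1041, 0.19]
tool_rot: [-2.964, -1.039, 0.003]
ft_force: [0.3, -0.1, 0.7]
grip_width: 0.573
```

Call:
servo_tool(series=[{"travel": [-0.035,0.035,0],"angular": [0,0,0]},{"travel": [-0.035,0.035,0],"angular": [0,0,0]},{"travel": [-0.035,0.035,0],"angular": [0,0,0]},{"travel": [-0.035,0.035,0],"angular": [0,0,0]},{"travel": [-0.02,0.02,0],"angular": [0,0,0]}])

```text
time: 13.4
position: [0.426, -0.3311, 0.1906]
tool_rot: [2.966, 1.032, -0.004]
ft_force: [-0.3, 0.2, 1.2]
grip_width: 0.578
```

Call:
servo_tool(series=[{"travel": [-0.012,0.012,0.04],"angular": [0,0,0]},{"travel": [0,0,0.05],"angular": [0,0,0]},{"travel": [0,0,0.03],"angular": [0,0,0]},{"travel": [0,0,0],"angular": [0,0,0]},{"travel": [0,0,0],"angular": [0,0,0]}])

```text
time: 13.9
position: [0.4255, -0.3444, 0.0711]
tool_rot: [-2.965, -1.037, 0.004]
ft_force: [0.0, -0.2, 0.8]
grip_width: 0.577
```

```bash
python3 look.py 10; python3 -c "
from h import *
goto(*dm(-.025,0),.0245)"
```

```text
t 13.95 p [ 0.4267 -0.3449  0.0724] F [-0.7 -1.3 -0.2] grip 50.0
jaw -51.41 zaxis [ 0.    -0.001 -1.   ]
world d [ 0.0008  0.0006 -0.0479] tool d(now) [0.001  0.     0.0479]
```

View pics/z10.png

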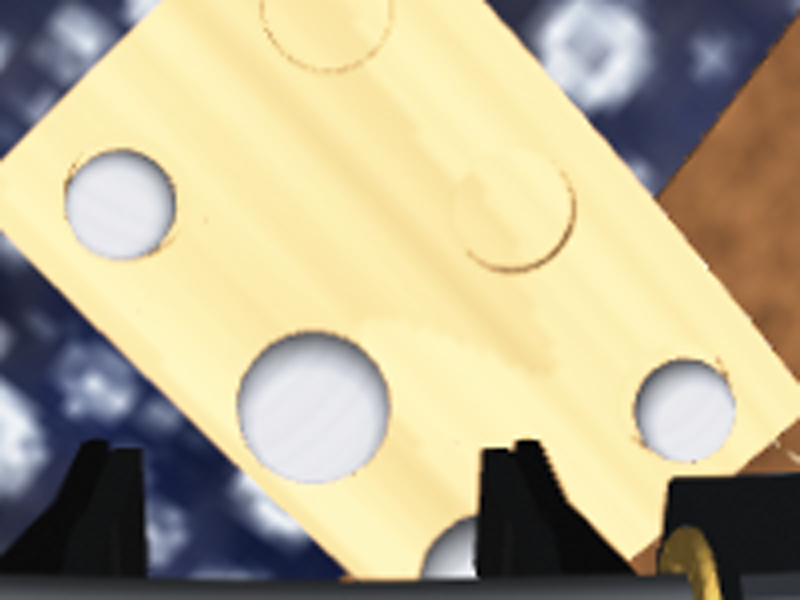

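The ball at (313,407) is centred between the fingers. I'll descend and grip.

Call:
servo_tool(series=[{"travel": [0.001,0,0.025],"angular": [0,0,0]},{"travel": [0,0,0.015],"angular": [0,0,0]},{"travel": [0,0,0.007],"angular": [0,0,0]},{"travel": [0,0,0],"angular": [0,0,0]},{"travel": [0,0,0],"angular": [0,0,0]}])

```text
time: 14.45
position: [0.4277, -0.3441, 0.0253]
tool_rot: [2.964, 1.038, 0.001]
ft_force: [0.0, -0.6, -0.7]
grip_width: 0.577
```

Call:
servo_tool(series=[{"travel": [0,0,0],"angular": [0,0,0]},{"travel": [0,0,0],"angular": [0,0,0]},{"travel": [0,0,0],"angular": [0,0,0]},{"travel": [0,0,0],"angular": [0,0,0]},{"travel": [0,0,0],"angular": [0,0,0]}], claw=0, squeeze=14)

```text
time: 14.95
position: [0.4275, -0.3437, 0.0248]
tool_rot: [2.965, 1.038, 0.001]
ft_force: [-1.0, 0.8, 1.7]
grip_width: 0.309
```

Call:
servo_tool(series=[{"travel": [0,0,-0.02],"angular": [0,0,0]},{"travel": [0,0,-0.05],"angular": [0,0,0]},{"travel": [0,0,-0.05],"angular": [0,0,0]},{"travel": [0,0,-0.044],"angular": [0,0,0]},{"travel": [0,0,0],"angular": [0,0,0]}])

```text
time: 15.45
position: [0.4298, -0.3464, 0.1942]
tool_rot: [2.959, 1.036, 0.012]
ft_force: [1.5, -0.3, -0.3]
grip_width: 0.306
```

```bash
python3 look.py 11; python3 -c "
from h import *
goto(*pk(0),.19)"
```

```text
t 15.5 p [ 0.4287 -0.3448  0.1912] F [ 0.2  0.3 -1.7] grip 26.4
jaw -51.38 zaxis [ 0.006 -0.001 -1.   ]
world d [ 0.1053  0.4473 -0.0012] tool d(now) [ 0.3614 -0.2837  0.0011]
```

View pics/w11.png

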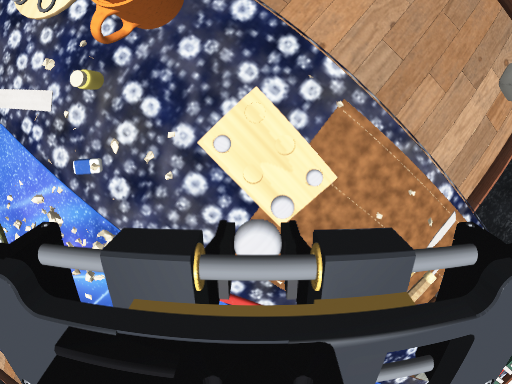

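The second big ball is held at (258,240). I'll carry it to pocket 0.

Call:
servo_tool(series=[{"travel": [0.022,-0.017,0],"angular": [0,0,0]},{"travel": [0.038,-0.03,0],"angular": [0,0,0]},{"travel": [0.038,-0.03,0],"angular": [0,0,0]},{"travel": [0.038,-0.03,0],"angular": [0,0,0]},{"travel": [0.038,-0.03,0],"angular": [0,0,0]}])

```text
time: 16.0
position: [0.4767, -0.1255, 0.1871]
tool_rot: [-2.963, -1.039, 0.002]
ft_force: [0.7, 0.1, -0.0]
grip_width: 0.307
```

Call:
servo_tool(series=[{"travel": [0.038,-0.03,0],"angular": [0,0,0]},{"travel": [0.038,-0.03,0],"angular": [0,0,0]},{"travel": [0.038,-0.03,0],"angular": [0,0,0]},{"travel": [0.038,-0.03,0],"angular": [0,0,0]},{"travel": [0.023,-0.018,0],"angular": [0,0,0]}])

```text
time: 16.5
position: [0.5271, 0.0939, 0.1863]
tool_rot: [-2.961, -1.046, 0.005]
ft_force: [-0.1, 0.1, -1.1]
grip_width: 0.306
```

Call:
servo_tool(series=[{"travel": [0.012,-0.009,0.03],"angular": [0,0,0]},{"travel": [0,0,0.04],"angular": [0,0,0]},{"travel": [0,0,0.03],"angular": [0,0,0]},{"travel": [0,0,0],"angular": [0,0,0]},{"travel": [0,0,0],"angular": [0,0,0]}])

```text
time: 17.0
position: [0.5313, 0.1029, 0.0877]
tool_rot: [2.965, 1.037, -0.004]
ft_force: [1.1, 1.0, 0.8]
grip_width: 0.306
```

```bash
python3 look.py 12; python3 -c "
from h import *
goto(*pk(0),.031)"
```

```text
t 17.05 p [0.5325 0.1032 0.0891] F [ 0.6  1.1 -1.1] grip 26.9
jaw -51.44 zaxis [ 0. -0. -1.]
world d [ 0.0015 -0.0007 -0.0581] tool d(now) [0.0007 0.0015 0.0581]
```

View pics/z12.png

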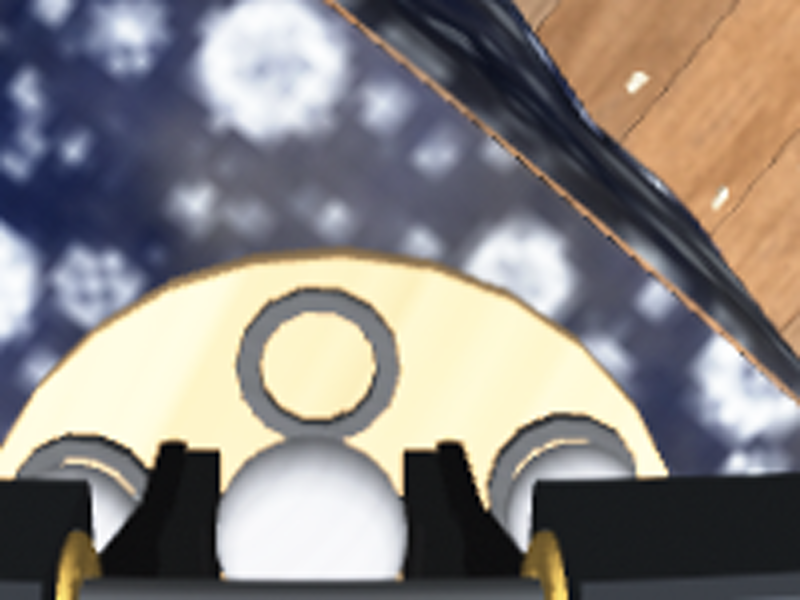

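Ball column 312 against ring column 318, so about 1 mm off. I'll correct and lower.

Call:
servo_tool(series=[{"travel": [0.001,0.001,0.03],"angular": [0,0,0]},{"travel": [0,0,0.018],"angular": [0,0,0]},{"travel": [0,0,0.009],"angular": [0,0,0]},{"travel": [0,0,0],"angular": [0,0,0]},{"travel": [0,0,0],"angular": [0,0,0]}])

```text
time: 17.55
position: [0.5347, 0.1036, 0.033]
tool_rot: [-2.965, -1.038, -0.004]
ft_force: [-0.8, -0.1, -0.7]
grip_width: 0.31
```

Call:
servo_tool(series=[{"travel": [0,0,0],"angular": [0,0,0]},{"travel": [0,0,0],"angular": [0,0,0]}])

```text
time: 17.75
position: [0.5343, 0.1037, 0.0326]
tool_rot: [-2.965, -1.038, -0.003]
ft_force: [0.5, -0.6, -0.2]
grip_width: 0.312
```

Call:
servo_tool(series=[{"travel": [0,0,0],"angular": [0,0,0]},{"travel": [0,0,0],"angular": [0,0,0]},{"travel": [0,0,0],"angular": [0,0,0]},{"travel": [0,0,0],"angular": [0,0,0]},{"travel": [0,0,0],"angular": [0,0,0]}], claw=0.05)

```text
time: 18.25
position: [0.5336, 0.1034, 0.0316]
tool_rot: [2.965, 1.038, 0.0]
ft_force: [-0.7, 0.2, -0.0]
grip_width: 0.563
```

Call:
servo_tool(series=[{"travel": [0,0,-0.03],"angular": [0,0,0]},{"travel": [0,0,-0.05],"angular": [0,0,0]},{"travel": [0,0,-0.05],"angular": [0,0,0]},{"travel": [0,0,-0.03],"angular": [0,0,0]},{"travel": [0,0,0],"angular": [0,0,0]}])

```text
time: 18.75
position: [0.5366, 0.1038, 0.1964]
tool_rot: [-2.964, -1.038, -0.014]
ft_force: [-0.3, -0.3, 0.4]
grip_width: 0.575
```

```bash
python3 look.py 13; python3 -c "
from h import *
goto(*dm(-.025,-.05),.19)"
```

```text
t 18.8 p [0.535  0.1038 0.1938] F [ 0.1  0.5 -0.6] grip 49.8
jaw -51.38 zaxis [ 0.004  0.003 -1.   ]
world d [-0.1149 -0.4976 -0.0038] tool d(now) [-0.4003  0.3171  0.002 ]
```

View pics/z13.png

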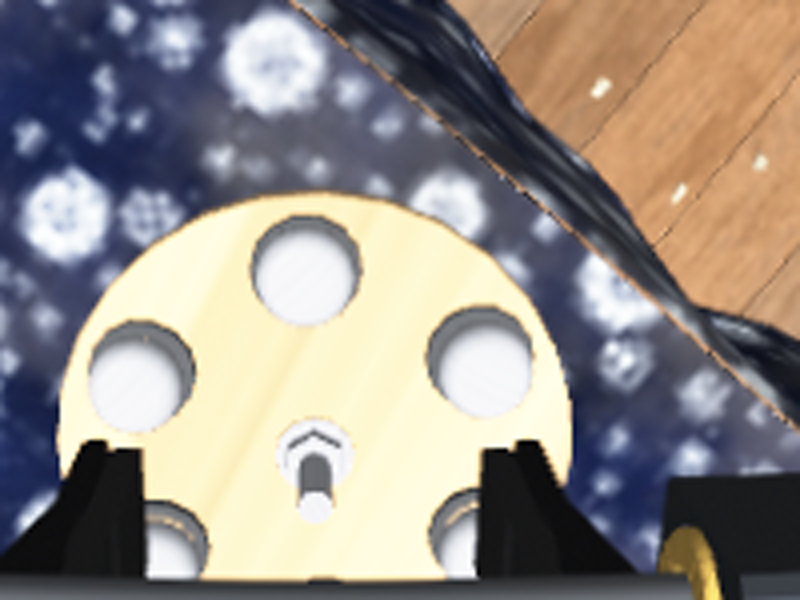

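Pocket 0 is filled (305,270). I'm going for the last big ball.

Call:
servo_tool(series=[{"travel": [-0.022,0.017,0],"angular": [0,0,0]},{"travel": [-0.038,0.03,0],"angular": [0,0,0]},{"travel": [-0.038,0.03,0],"angular": [0,0,0]},{"travel": [-0.038,0.03,0],"angular": [0,0,0]},{"travel": [-0.038,0.03,0],"angular": [0,0,0]}])

```text
time: 19.3
position: [0.4813, -0.1136, 0.19]
tool_rot: [-2.964, -1.039, 0.003]
ft_force: [1.9, -0.4, -0.0]
grip_width: 0.574
```

Call:
servo_tool(series=[{"travel": [-0.038,0.03,0],"angular": [0,0,0]},{"travel": [-0.038,0.03,0],"angular": [0,0,0]},{"travel": [-0.038,0.03,0],"angular": [0,0,0]},{"travel": [-0.038,0.03,0],"angular": [0,0,0]},{"travel": [-0.038,0.03,0],"angular": [0,0,0]}])

```text
time: 19.8
position: [0.4271, -0.3488, 0.19]
tool_rot: [-2.963, -1.039, 0.001]
ft_force: [0.0, -0.6, 1.5]
grip_width: 0.575
```

Call:
servo_tool(series=[{"travel": [-0.024,0.02,0.02],"angular": [0,0,0]},{"travel": [-0.012,0.01,0.05],"angular": [0,0,0]},{"travel": [0,0,0.05],"angular": [0,0,0]},{"travel": [0,0,0],"angular": [0,0,0]},{"travel": [0,0,0],"angular": [0,0,0]}])

```text
time: 20.3
position: [0.4176, -0.3929, 0.0727]
tool_rot: [-2.964, -1.036, 0.004]
ft_force: [-0.5, 0.0, 0.7]
grip_width: 0.574
```

```bash
python3 look.py 14; python3 -c "
from h import *
goto(*dm(-.025,-.05),.0245)"
```

```text
t 20.35 p [ 0.4191 -0.3937  0.0746] F [ 0.3 -0.7  1.1] grip 49.7
jaw -51.41 zaxis [ 0.    -0.001 -1.   ]
world d [ 0.001  -0.     -0.0501] tool d(now) [0.0008 0.0006 0.0501]
```

View pics/z14.png

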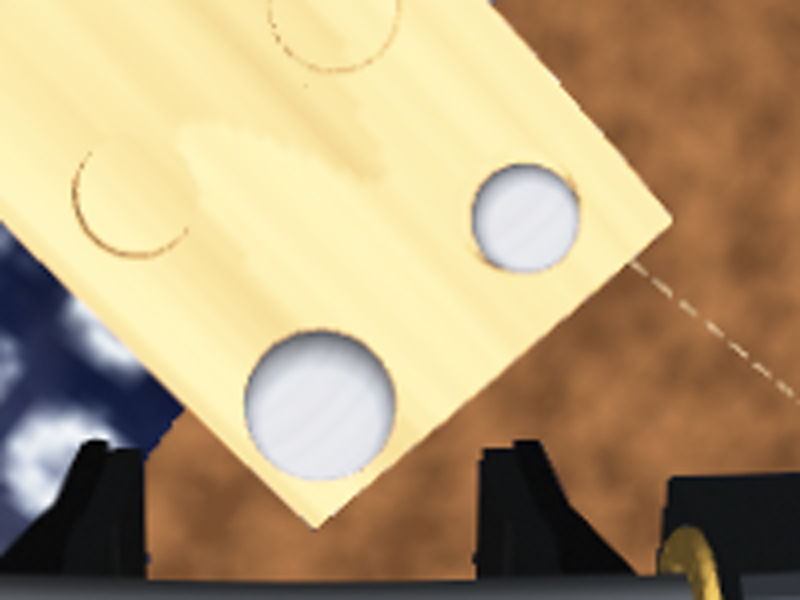

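The ball at (320,405) is about 1 mm right of centre. I'll correct, descend and grip.

Call:
servo_tool(series=[{"travel": [0.001,0.001,0.025],"angular": [0,0,0]},{"travel": [0,0,0.017],"angular": [0,0,0]},{"travel": [0,0,0.007],"angular": [0,0,0]},{"travel": [0,0,0],"angular": [0,0,0]},{"travel": [0,0,0],"angular": [0,0,0]}])

```text
time: 20.85
position: [0.4208, -0.3938, 0.0258]
tool_rot: [2.964, 1.038, 0.001]
ft_force: [0.0, -1.2, 0.5]
grip_width: 0.574
```

Call:
servo_tool(series=[{"travel": [0,0,0],"angular": [0,0,0]},{"travel": [0,0,0],"angular": [0,0,0]},{"travel": [0,0,0],"angular": [0,0,0]},{"travel": [0,0,0],"angular": [0,0,0]},{"travel": [0,0,0],"angular": [0,0,0]}], claw=0, squeeze=14)

```text
time: 21.35
position: [0.4204, -0.3934, 0.025]
tool_rot: [2.965, 1.038, 0.0]
ft_force: [0.4, 0.5, 1.2]
grip_width: 0.305
```

Call:
servo_tool(series=[{"travel": [0,0,-0.02],"angular": [0,0,0]},{"travel": [0,0,-0.05],"angular": [0,0,0]},{"travel": [0,0,-0.05],"angular": [0,0,0]},{"travel": [0,0,-0.044],"angular": [0,0,0]},{"travel": [0,0,0],"angular": [0,0,0]}])

```text
time: 21.85
position: [0.4224, -0.3965, 0.1947]
tool_rot: [2.958, 1.035, 0.01]
ft_force: [0.6, -0.4, -0.5]
grip_width: 0.308
```

```bash
python3 look.py 15; python3 -c "
from h import *
goto(*pk(3),.19)"
```

```text
t 21.9 p [ 0.4215 -0.3948  0.1915] F [-0.4  0.4 -1.5] grip 27.4
jaw -51.39 zaxis [ 0.005 -0.002 -1.   ]
world d [ 0.0247  0.4215 -0.0015] tool d(now) [ 0.2823 -0.3139  0.0007]
```

View pics/w15.png

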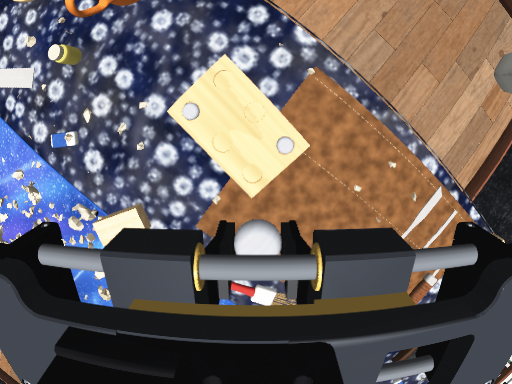

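The last big ball is held at (258,240), and the tray holds only the two small balls, at (190,111) and (285,145). I'll carry it to pocket 3.

Call:
servo_tool(series=[{"travel": [0.018,-0.02,0],"angular": [0,0,0]},{"travel": [0.032,-0.036,0],"angular": [0,0,0]},{"travel": [0.032,-0.036,0],"angular": [0,0,0]},{"travel": [0.032,-0.036,0],"angular": [0,0,0]},{"travel": [0.032,-0.036,0],"angular": [0,0,0]}])

```text
time: 22.4
position: [0.4309, -0.1713, 0.1874]
tool_rot: [-2.963, -1.04, 0.001]
ft_force: [1.0, 0.8, -1.8]
grip_width: 0.308
```

Call:
servo_tool(series=[{"travel": [0.032,-0.036,0],"angular": [0,0,0]},{"travel": [0.032,-0.036,0],"angular": [0,0,0]},{"travel": [0.032,-0.036,0],"angular": [0,0,0]},{"travel": [0.025,-0.027,0],"angular": [0,0,0]},{"travel": [0.015,-0.015,0],"angular": [0,0,0]}])

```text
time: 22.9
position: [0.443, 0.0316, 0.187]
tool_rot: [-2.962, -1.046, 0.005]
ft_force: [-0.0, -0.1, -1.0]
grip_width: 0.306
```

Call:
servo_tool(series=[{"travel": [0,0,0.03],"angular": [0,0,0]},{"travel": [0,0,0.04],"angular": [0,0,0]},{"travel": [0,0,0.02],"angular": [0,0,0]},{"travel": [0,0,0],"angular": [0,0,0]},{"travel": [0,0,0],"angular": [0,0,0]}])

```text
time: 23.4
position: [0.444, 0.0277, 0.0983]
tool_rot: [2.965, 1.038, -0.003]
ft_force: [-0.0, -0.0, -0.7]
grip_width: 0.308
```

```bash
python3 look.py 16; python3 -c "
from h import *
goto(*pk(3),.031)"
```

```text
t 23.45 p [0.445  0.028  0.0992] F [ 0.1 -0.  -0.2] grip 26.9
jaw -51.39 zaxis [ 0. -0. -1.]
world d [ 0.0012 -0.0013 -0.0682] tool d(now) [0.0001 0.0017 0.0682]
```

View pics/w16.png

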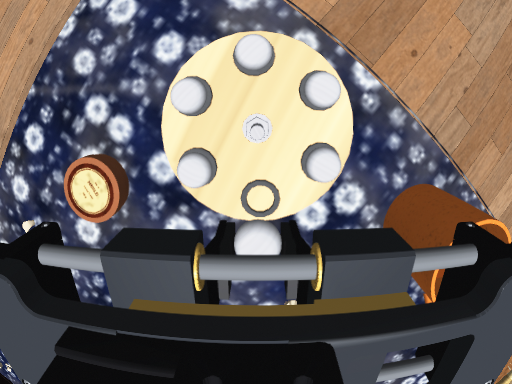

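All five other pockets hold big balls. The last ring is at (261,197) and the held ball at (258,240). I calculate the body clears the mug by about 24 mm.

Call:
servo_tool(series=[{"travel": [0,0.001,0.03],"angular": [0,0,0]},{"travel": [0,0,0.026],"angular": [0,0,0]},{"travel": [0,0,0.01],"angular": [0,0,0]},{"travel": [0,0,0],"angular": [0,0,0]},{"travel": [0,0,0],"angular": [0,0,0]}])

```text
time: 23.95
position: [0.4465, 0.0274, 0.034]
tool_rot: [2.965, 1.039, 0.003]
ft_force: [-0.1, 0.1, -0.2]
grip_width: 0.313
```

Call:
servo_tool(series=[{"travel": [0,0,0],"angular": [0,0,0]},{"travel": [0,0,0],"angular": [0,0,0]}])

```text
time: 24.15
position: [0.4463, 0.0275, 0.0339]
tool_rot: [-2.964, -1.039, -0.004]
ft_force: [-0.4, 1.1, -0.8]
grip_width: 0.31
```

Call:
servo_tool(series=[{"travel": [0,0,0],"angular": [0,0,0]},{"travel": [0,0,0],"angular": [0,0,0]},{"travel": [0,0,0],"angular": [0,0,0]},{"travel": [0,0,0],"angular": [0,0,0]},{"travel": [0,0,0],"angular": [0,0,0]}], claw=0.05)

```text
time: 24.65
position: [0.4454, 0.0272, 0.0329]
tool_rot: [-2.965, -1.038, -0.0]
ft_force: [-0.9, -0.2, -0.2]
grip_width: 0.564
```

Call:
servo_tool(series=[{"travel": [0,0,-0.03],"angular": [0,0,0]},{"travel": [0,0,-0.05],"angular": [0,0,0]},{"travel": [0,0,-0.05],"angular": [0,0,0]},{"travel": [0,0,-0.03],"angular": [0,0,0]},{"travel": [0,0,0],"angular": [0,0,0]}])

```text
time: 25.15
position: [0.4484, 0.0278, 0.1973]
tool_rot: [-2.964, -1.038, -0.014]
ft_force: [-0.4, 0.0, -0.2]
grip_width: 0.577
```

Call:
servo_tool(series=[{"travel": [-0.02,-0.03,0],"angular": [0,0,0]},{"travel": [-0.02,-0.04,0],"angular": [0,0,0]},{"travel": [0,-0.04,0],"angular": [0,0,0]},{"travel": [0,-0.04,0],"angular": [0,0,0]},{"travel": [0,0,0],"angular": [0,0,0]}])

```text
time: 25.65
position: [0.3434, 0.0997, 0.1946]
tool_rot: [-2.963, -1.042, -0.005]
ft_force: [0.7, -1.1, 0.9]
grip_width: 0.573
```

```bash
python3 look.py 17; python3 -c "
from h import *
im=ctrl.get_image('top')[:,:,::-1]; cv2.imwrite('pics/top9.png',im); im=ctrl.get_image('scene')[:,:,::-1]; cv2.imwrite('pics/s9.png',cv2.resize(im[130:310,150:400],None,fx=3,fy=3))
goto(*pk(3),.19)"
```

```text
t 25.8 p [0.3455 0.0972 0.1951] F [ 0.1 -0.6  0.4] grip 49.8
jaw -51.53 zaxis [ 0.003  0.005 -1.   ]
world d [ 0.1007 -0.0705 -0.0051] tool d(now) [0.035  0.1179 0.005 ]
```

View pics/w17.png

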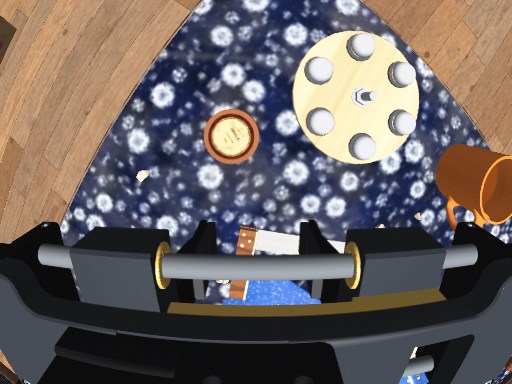

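View pics/top9.png

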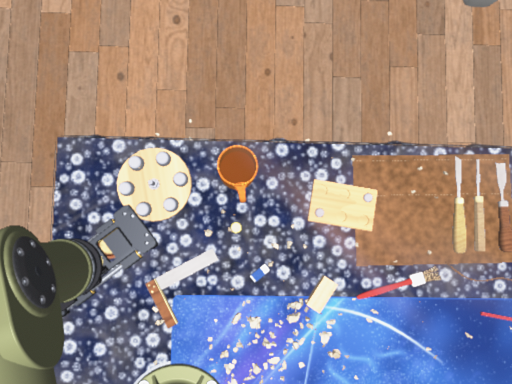

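View pics/s9.png

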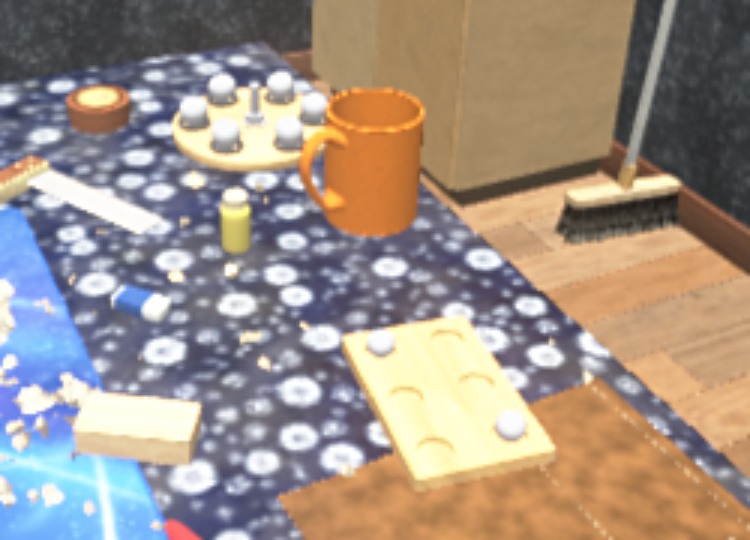

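All three views show the end state as asked. The turntable has six big balls in its pockets, the tray has the two small balls in dimples, and the mug (238,165) and bottle (236,228) in the top view have not moved. I'll let the arm settle, then hand in.

Call:
servo_tool(series=[{"travel": [0,0,0],"angular": [0,0,0]},{"travel": [0,0,0],"angular": [0,0,0]},{"travel": [0,0,0],"angular": [0,0,0]}])

```text
time: 26.1
position: [0.3451, 0.0992, 0.1956]
tool_rot: [-2.96, -1.039, -0.008]
ft_force: [-0.5, -0.0, -0.0]
grip_width: 0.58
```

```bash
python3 -c "
from bench import ctrl
print(ctrl.get_state()['time']); print(ctrl.close_job())"
```

```text
26.1
the job is handed in; nothing more can be done
None
```

I handed the job in at 26.1 s of the 72 s allowed, with all six turntable pockets holding a big ball. I first moved the small ball from its pocket to an empty tray dimple, then carried the three big tray balls one by one into the open pockets.

- **Last checks:** the final wrist, top and scene pictures all showed six big balls seated in the rings. Both small balls were in tray dimples, and the mug and bottle stood where they began. The gripper was clear of everything, and the forces read at the end of each move stayed within about 3 N.
- **Disagreements:** the top and wrist cameras disagreed by about 2 mm on the turntable position and about 1 mm on the tray. I used values between the two and corrected from wrist views before the grasps and placings. The gripper read about 1 mm less than the true ball diameters. An automatic fit of the turntable's edge in the wrist picture failed, so I used the ring centres instead.

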